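Lock the retaining bar over the plaque

ROBOT

A 6-joint arm with a two-finger parallel gripper is mounted at the origin on the work surface. World frame = base frame: x ahead of the robot, y to its left, z up, the work surface at z = 0. Lengths are in m, angles in rad, forces in N, time in s.
With the tool pointing down it reaches from about 0.425 to 1.125 m from the base axis. Payload 14.9 kg.
Tool frame: the origin (TCP) lies between the finger pads; the fingertips stand 22 mm ahead of it and the grasp point (between the pads) lies 3 mm ahead of it; z points along the fingers, y is the line along which they close (so a half turn about z gives the same grasp; the last joint's range is limited). The gripper opens to 91 mm and grips with 3 to 60 N. Pads are 32 mm wide; open, the fingers measure 118 mm over their backs; the gripper's body (76 mm by 178 mm) begins 60 mm behind the grasp point.
Start: joints at [1.133, 0.379, 1.734, -0, 1.028, -0.033], TCP at [0.276, 0.643, 0.236] pointing down, gripper open.
Joint ranges: [-2.77, 2.77], [-0.74, 2.19], [0, 2.66], [-1.06, 4.2], [0.31, 2.87], [-3.08, 3.08]. Speed limits (rad/s): [1.89, 1.89, 2.39, 3.14, 3.14, 3.14].

INTERFACE

Orientations are given as a rotation vector (axis times angle).
In Python, from bench import get_obs, vision, bot gives the robot as it stands.
- The arm moves only by the shell command python3 -m crank 'ROWS' [OPENING] [FORCE]. ROWS is JSON, a list of rows, each a list of 6 numbers: the shift along the tool's x, y, z scaled (see below), then the turn, a rotation vector about the tool's x, y, z scaled (see below). In form: [[tx, ty, tz, wx, wy, wz], ...]. A call has exactly 10 rows; each row is the pose to reach, as a shift and turn from the pose commanded when the call began, along the tool's axes at that moment, turning the shorter way round; what a row does not reach only later rows make up. The controller multiplies each number of a shift by 0.5 m and each number of a turn by pi rad. A row lasts 1/10 s, in which the tool goes at most 50 mm and 8.59 degrees, less where a joint would pass 70% of its speed; a pose out of reach is approached as far as the arm can. A call with a number of a shift or a turn outside -1 to 1 is refused whole. A call with a gripper value outside its range is refused whole. OPENING is the opening, from 0 (shut) to 1 (fully open), set as the call begins (- or left out, the last holds). The fingers move at their own pace and stop on an object; FORCE is the grip in N (left out, the last holds). Time passes only in rows, so rows that repeat a pose let the fingers close, or fill a call up. It gives the time, the measured TCP pose, the force, the opening and the grip force at its end, in the units of the state.
- get_obs(): the state, without advancing time (a new reading comes with each control period).
- vision.camera(name): name is "scene" or "top" or "wrist"; returns the picture (384x512x3 uint8, blue, green, red); there is no depth.
- vision.get_calibration(name): a dict with "fx", "fy", "cx", "cy" (pixels), "k1" (the pictures are not rectified: a ray, as slopes to the right and down, at radius r is drawn at 1 + k1 r^2 times it, then the intrinsics apply), "world_to_cam" (4x4, takes a point from world to camera coordinates); the wrist camera has in their place "mount" (4x4, takes a point from camera to tool coordinates, whose origin is the TCP and whose axes are the flange's). Camera axes: x right, y down, z forward; pixel columns grow to the right and rows downward; lengths in m; the calibration is good to about 2 mm. A picture is of the moment at which its call begins: read the wrist's pose just before it. get_calibration takes no time and is no camera call.
- bot.finish_job(): hands the job in; it is judged then, once.
The state is a dict: "time_s": time; "q": joint angles; "joint_velocities": joint speeds; "joint_torque": joint torques, N m; "tcp_pos": TCP position; "eef_rot": TCP orientation; "contact_force": force on the tool from outside, world axes, zero at the start; "ft_torque": the same for the moment, N m; "gripper_width": finger opening in m; "gripper_force": force on a finger pad.
Only numpy, scipy, OpenCV 4.12 (cv2) and the standard library are available. Lean on these libraries where they do the work, as an engineer would, in place of code of your own. Each camera call takes 0.05 s, during which the arm holds its last target. There are 200 camera calls.

TASK

Lay the long retaining bar, grip rib up, across the fixture's two supports so that it bridges the plaque and sits fully down in both saddles; set it down, do not drop it. Then fold the crank's small handle fully up and, by that handle, turn the crank clockwise (seen from above) to its stop, so that its tongue lies over the end of the bar; leave the handle standing. Leave the plaque in its recess and the other tools where they are.

Things in the scene. Friction and masses are not known exactly. Their poses are not given: they have to be found in the camera images.
- fixture: Dark steel clamping fixture fixed to the table; its yaw varies. Base plate 110 mm along x, y from -112 to +155, 16 thick. Origin: on the table midway between the two supports; z up. The bar lies along the fixture's y, either way round. Between the supports a steel disc (diameter 110, top at 34) carries the plaque. The crank stands at the +y end.
- saddle_a (a point): Middle of the saddle floor of the -y support, 88 mm from the fixture's origin, 40 mm above the table. Support 41 mm long in y, 48 wide in x. Side walls leave 27 mm for the 22 mm bar and flare outward from z = 44 to z = 50; the flared end walls of the two saddles leave 206 mm for the 200 mm bar.
- saddle_b (a point): The same on the +y support, next to the crank.
- bar: The retaining bar: plain steel, 200 mm long (its x), 22 wide (y), 10 thick, about 0.38 kg, with a grip rib in the middle of its top: 40 long (x), 14 wide (y), from 9 to 38 mm above the underside. Origin: centre of the underside, z up; it starts flat on the table, rib up.
- bar_end_a (a point): Point on the bar's underside, on its centre line, 90 mm from its middle towards its +x end.
- bar_end_b (a point): The same point towards its -x end.
- plaque: Bright metal plaque 44 x 60 x 3 mm lying loose in a shallow recess (2 mm ledges) on the disc, top at 37 mm, 3 mm under the laid bar. Origin: centre of its underside, at x 0, y 0, z 34 mm of the fixture.
- crank_axis (a point): Point on the crank's vertical axis, 128 mm towards +y from the fixture's origin, at z 60 mm. The tongue (15 wide, 44 long from the axis, 52 to 60 mm high) points opposite to the crank arm and clears the laid bar by 2 mm. Pedestal below: diameter 34. Above, a 10 mm spindle carries the arm (8 wide, 74 to 82 mm high) to the handle's hinge.
- crank (a joint): Turn of the crank, 0 to 2.0 rad, growing clockwise seen from above. 2.0 is the stop: the tongue points along the bar (fixture -y) over its end, the arm to the fixture's +y. At 0 the arm stands 2.0 rad anticlockwise of that. Starts 0 to 0.5, tongue clear of the saddle. Stiff: about 0.12 N m (2 to 3 N at the handle); stays where left.
- handle_pivot (a point): Centre of the handle's fold hinge at the end of the crank arm, 55 mm from the crank's axis, at z 94 mm. The hinge axis is level, across the arm. Two cheeks, 18 mm over all, rise to z 100 there. The arm below is 8 wide, top at 82 mm.
- handle (a joint): Fold of the handle: 0 lying flat back along the arm towards the crank's axis, 1.57 standing straight up (stop). Starts 0 to 0.2. Turns with light friction (0.03 N m) and stays where left.
- handle_grip (a point): Point on the handle's centre line 42 mm from the fold hinge. The handle is a round wooden grip of 16 mm diameter from 12 to 58 mm from the hinge, thicker than the arm and the spindle beneath it, so it can be pinched across from above while folded; it may turn between the fingers.
- short_bar: Spare bar of the same make but only 120 mm long, too short to span; leave it alone. Origin: centre of the underside. It may lie in either of the two places to the right of the fixture.
- hammer: Hammer lying on the table at the left (+y); bystander.
- graver: Screwdriver-like graver lying near the robot; bystander.
- jar: Amber glass jar, 50 mm diameter, 60 high, beyond the fixture to the right; bystander.
- doming_block: Steel cube-like block 60 x 60 x 50 mm beyond the fixture; bystander.
- punch_pot: Wooden pot of steel punches, 68 mm diameter, about 140 mm high, at the left beyond the fixture; bystander.
- file: Flat file with wooden handle, 285 mm over all, lying at the left near the robot; bystander.
Not all that is in view belongs to the job. Leave any green look-alike of the bar alone. Of the things that look like the plaque, the larger one is meant.

How it is judged:
On the way, in this order (a step that is already met when the one before it is completed fails the run):
1. the long bar lies seated in both saddles, let go, with the handle still folded (z of bar_end_a in the frame of fixture between 0.037 and 0.0425 m and z of bar_end_b in the frame of fixture between 0.037 and 0.0425 m and x of bar in the frame of fixture between -0.005 and 0.005 m and y of bar in the frame of fixture between -0.007 and 0.007 m and angle between bar's own z axis and vertical below 0.15 rad and angle between the x axis of bar and the y axis of fixture, either way round below 0.06 rad and contact force between bar and the fingers below 0.1 N and value of joint handle below 0.6 rad), for 0.2 s.
2. the handle is folded up, with the crank not yet turned (value of joint handle above 1.2 rad and value of joint crank below 0.9 rad), for 0.1 s.
3. the crank is turned to its stop, the tongue over the bar (value of joint crank above 1.85 rad and z of bar_end_a in the frame of fixture between 0.037 and 0.0425 m and z of bar_end_b in the frame of fixture between 0.037 and 0.0425 m and x of bar in the frame of fixture between -0.005 and 0.005 m and y of bar in the frame of fixture between -0.007 and 0.007 m and angle between bar's own z axis and vertical below 0.15 rad and angle between the x axis of bar and the y axis of fixture, either way round below 0.06 rad), for 0.2 s.
At the end, for the whole second after the job is handed in: The bar lies at rest in both saddles (ends within 2.5 mm of the saddle floor, middle within 5 mm across and 7 mm along, rib up), the crank is within 0.15 rad of its stop, the handle still stands up (over 1.15 rad), and the plaque lies in its recess (within 6 mm) (all of step 3 and linear speed of bar below 0.02 m/s and value of joint handle above 1.15 rad and x of plaque in the frame of fixture between -0.006 and 0.006 m and y of plaque in the frame of fixture between -0.006 and 0.006 m and z of plaque in the frame of fixture between 0.031 and 0.0365 m); the robot touches nothing.
It fails at once if the bar is dropped (linear speed of bar above 0.6 m/s and contact force between bar and the fingers below 0.1 N).
It fails at once if the crank is turned while its handle is folded (value of joint crank above 1 rad and value of joint handle below 0.9 rad).
It fails at once if one of the bystanders is moved (over 30 mm) (distance of any of short_bar, hammer, graver, jar, doming_block, punch_pot, file from where it was at the start of the episode above 0.03 m).
It also fails if it takes over 69 s, if anything falls off the work surface, if the arm or the gripper's body presses on something with over 40 N, if the wrist force passes 120 N, or if a joint passes its speed limit or range.

## Working session

There is one attempt and no reset: what is moved stays moved. The work goes in short steps, Python scripts to look and compute and a shell command to move; the robot and the scene stay as the last step left them, time stands still between calls to the robot, and variables do not carry over. Pictures are saved under pics/ and viewed, at most 10 in all, crops included, and the job is handed in when it is done.

```bash
mkdir -p pics; ls
cat > h.py <<'E'
import numpy as np, cv2
from scipy.spatial.transform import Rotation as R
from bench import get_obs, vision, bot
def cam(name):
    o=get_obs(); im=vision.camera(name); c=vision.get_calibration(name)
    if 'mount' in c:
        T=np.eye(4); T[:3,:3]=R.from_rotvec(o['eef_rot']).as_matrix(); T[:3,3]=o['tcp_pos']
        M=T@np.array(c['mount'])
    else: M=np.linalg.inv(np.array(c['world_to_cam']))
    return im,c,M
def ray(c,M,u,v):
    d=np.array([(u-c['cx'])/c['fx'],(v-c['cy'])/c['fy']]); s=d.copy()
    for _ in range(20): s=d/(1+c['k1']*(s@s))
    return M[:3,3], M[:3,:3]@np.array([s[0],s[1],1])
def onz(c,M,u,v,z):
    p,d=ray(c,M,u,v); return p+d*(z-p[2])/d[2]
def px(c,M,P):
    q=np.linalg.inv(M)@np.append(P,1); s=q[:2]/q[2]; s=s*(1+c['k1']*(s@s))
    return s[0]*c['fx']+c['cx'], s[1]*c['fy']+c['cy']
def delta(p,rot=None):
    "shift in tool axes, scaled, from the measured pose to world p; turn too"
    o=get_obs(); A=R.from_rotvec(o['eef_rot'])
    t=A.inv().apply(np.array(p)-o['tcp_pos'])/0.5
    w=(A.inv()*rot).as_rotvec()/np.pi if rot is not None else np.zeros(3)
    return np.round(np.r_[t,w],4)
E
python3 - <<'E'
from h import *
o=get_obs(); print(o)
for n in('top','scene'):
    im,c,M=cam(n); cv2.imwrite(f'pics/{n}0.png',cv2.resize(im,None,fx=1.5,fy=1.5)); cv2.imwrite(f'{n}0.png',im); print(n,c,M[:3,3])
print(vision.get_calibration('wrist'))
E
```

```text
pics
{'time_s': 0.0, 'q': array([ 1.13272506e+00,  3.79372770e-01,  1.73477550e+00,  6.53606499e-06,
        1.02848936e+00, -3.33293242e-02]), 'joint_velocities': array([ 0.00175529, -0.00143992, -0.00099648,  0.00037631, -0.00256656,
       -0.0007879 ]), 'joint_torque': array([ 2.20113623e-03, -7.63733125e+01, -4.34355998e+01,  6.51632063e-02,
        4.25203610e-02, -1.12977455e-04]), 'tcp_pos': array([0.27551497, 0.64310224, 0.23531588]), 'eef_rot': array([-6.31391468e-01, -3.07723566e+00,  1.59387784e-03]), 'contact_force': array([-0.66919628,  0.10633311,  0.18120955]), 'ft_torque': array([-0.0173047 , -0.00276712,  0.02299946]), 'gripper_force': 0.0, 'gripper_width': 0.09127623992058646}
top {'fx': 400.33193971754696, 'fy': 400.33193971754696, 'cx': 253.87560396550472, 'cy': 192.83922945857697, 'k1': -0.10059693868143246, 'world_to_cam': array([[ 0.01526444, -0.99939645,  0.03120453, -0.01450569],
       [-0.98440542, -0.02049073, -0.17471719,  0.54656985],
       [ 0.17525115, -0.02805095, -0.98412407,  1.25814322],
       [ 0.        ,  0.        ,  0.        ,  1.        ]
[... 252 characters left out ...]
     [ 0.78711448,  0.24786366, -0.5648136 , -0.37344115],
       [-0.53542637, -0.18003884, -0.82516945,  1.55413304],
       [ 0.        ,  0.        ,  0.        ,  1.        ]])} [1.16572396 0.24908088 1.07266388]
{'fx': 341.0992726931822, 'fy': 341.0992726931822, 'cx': 251.11047354123895, 'cy': 197.51175340608432, 'k1': -0.021467685395207728, 'mount': array([[-3.87950917e-04, -9.66030695e-01, -2.58427060e-01,
         7.29135248e-02],
       [ 9.99999838e-01, -4.82589075e-04,  3.02774039e-04,
        -8.98662182e-05],
       [-4.17203091e-04, -2.58426901e-01,  9.66030726e-01,
        -1.47884541e-01],
       [ 0.00000000e+00,  0.00000000e+00,  0.00000000e+00,
         1.00000000e+00]])}
```

View pics/top0.png

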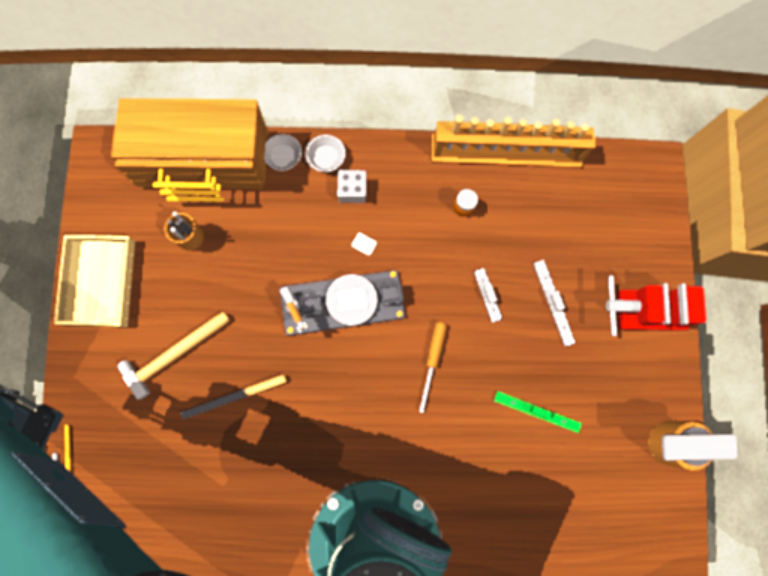

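View pics/scene0.png

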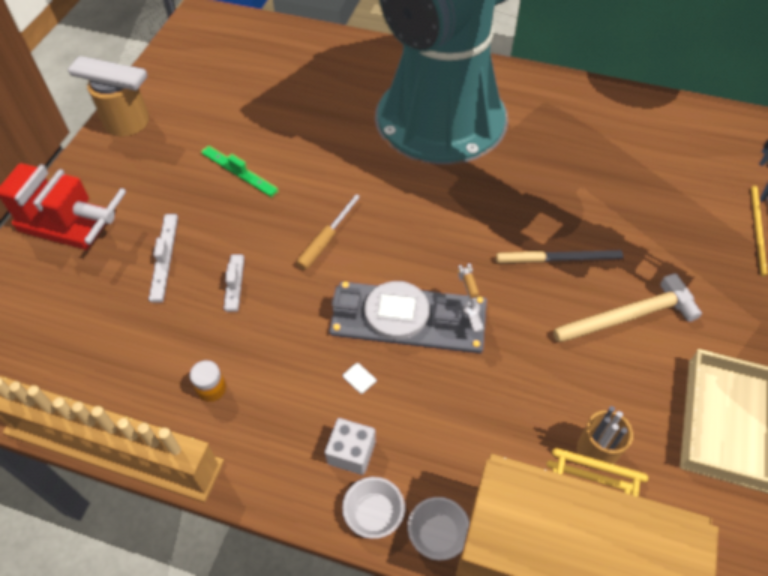

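Top picture (1.5x pixels): the fixture is centred near (345,302), with the crank at its left end, (293,310). There are three bar candidates:
- Long steel bar, (541,262)–(570,345).
- Short steel bar, (480,270)–(496,320).
- Green bar, (537,411), the look-alike to leave alone.

The long steel bar fits the description. I'll check its length and look at a crop.

Run:
```python
from h import *
im=cv2.imread('top0.png'); c=vision.get_calibration('top'); M=np.linalg.inv(np.array(c['world_to_cam']))
hsv=cv2.cvtColor(im,cv2.COLOR_BGR2HSV)
m=((hsv[...,1]<70)&(hsv[...,2]>120)).astype(np.uint8)
k=m[165:240,310:390]; cn,_=cv2.findContours(k,cv2.RETR_EXTERNAL,cv2.CHAIN_APPROX_NONE)
for q in cn:
    if len(q)<20: continue
    q=q.reshape(-1,2)+[310,165]
    (x,y),wh,a=cv2.minAreaRect(q.astype(np.float32)); b=cv2.boxPoints(((x,y),wh,a))
    P=np.array([onz(c,M,*p,0.01)[:2] for p in b]); e=P-np.roll(P,1,0); L=np.linalg.norm(e,axis=1)
    i=L.argmax(); print(x,y,P.mean(0),L,'axis deg',np.degrees(np.arctan2(e[i,1],e[i,0])))
# brass screws
m=((hsv[...,0]>15)&(hsv[...,0]<32)&(hsv[...,1]>120)&(hsv[...,2]>150)).astype(np.uint8)[175:228,183:276]
n,l,s,ce=cv2.connectedComponentsWithStats(m)
for i in range(1,n):
    if s[i,4]>3: u,v=ce[i]+[183,175]; print('brass',u,v,s[i,4],onz(c,M,u,v,0.018)[:2])
u,v=351/1.5,300/1.5; print('disc',onz(c,M,u,v,.036))
cv2.imwrite('pics/crop0.png',cv2.resize(im[160:240,180:390],None,fx=3.8,fy=3.8,interpolation=cv2.INTER_CUBIC))
```

```text
325.4308776855469 196.1762237548828 [ 0.54752855 -0.24822816] [0.12247248 0.03026249 0.12281118 0.02986115] axis deg -161.64848754555018
370.08905029296875 201.40411376953125 [ 0.5331137  -0.40241812] [0.20299619 0.03494017 0.20375829 0.03424476] axis deg -160.91409663080833
brass 261.61538461538464 182.3846153846154 13 [ 0.58834743 -0.03097663]
brass 195.41860465116278 207.86046511627907 43 [0.49761439 0.18730545]
brass 265.75 208.66666666666666 12 [ 0.49958741 -0.04578329]
brass 193.5 219.5 12 [0.45879747 0.19210948]
disc [0.52373202 0.05984521 0.036     ]
```

View pics/crop0.png

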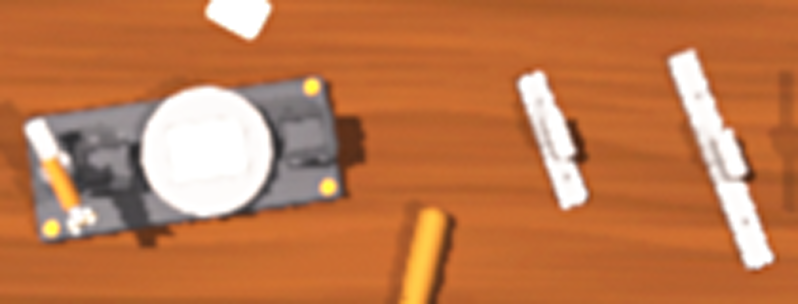

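The crop confirms it: the long steel bar measures 203 mm and the other 122 mm. I'll fly over the fixture first and look closely with the wrist camera.

```bash
cat >> h.py <<'E'
def down(deg):
    t=np.radians(deg); x=[np.cos(t),np.sin(t),0]; y=[np.sin(t),-np.cos(t),0]
    return R.from_matrix(np.array([x,y,[0,0,-1]]).T)
E
python3 -c "
from h import *
print(delta([.54,-.05,.32],down(99.6)))"
```

```text
[-1.0321e+00 -1.0660e+00 -1.6820e-01 -3.0000e-04  1.0000e-04  3.1780e-01]
```

```bash
python3 -m crank '[[-0.6,-0.62,-0.168,0,0,0.318],[-0.6,-0.62,-0.168,0,0,0.318],[-0.6,-0.62,-0.168,0,0,0.318],[-0.6,-0.62,-0.168,0,0,0.318],[-0.6,-0.62,-0.168,0,0,0.318],[-0.6,-0.62,-0.168,0,0,0.318],[-0.6,-0.62,-0.168,0,0,0.318],[-0.6,-0.62,-0.168,0,0,0.318],[-0.6,-0.62,-0.168,0,0,0.318],[-0.6,-0.62,-0.168,0,0,0.318]]' 1 30; python3 -c "
from h import *
print(delta([.54,-.05,.32],down(99.6)))"
```

```text
time_s: 1.1
tcp_pos: [0.4306, 0.2373, 0.3209]
eef_rot: [2.032, 2.395, 0.002]
contact_force: [-0.7, 1.2, 0.1]
gripper_width: 0.091
gripper_force: 0.0
[-6.025e-01  1.224e-01  2.000e-03  5.000e-04  0.000e+00 -1.300e-03]
```

```bash
python3 -m crank '[[-0.6,0.12,0,0,0,0],[-0.6,0.12,0,0,0,0],[-0.6,0.12,0,0,0,0],[-0.6,0.12,0,0,0,0],[-0.6,0.12,0,0,0,0],[-0.6,0.12,0,0,0,0],[-0.6,0.12,0,0,0,0],[-0.6,0.12,0,0,0,0],[-0.6,0.12,0,0,0,0],[-0.6,0.12,0,0,0,0]]'; python3 -c "
from h import *
im,c,M=cam('wrist'); cv2.imwrite('w1.png',im); np.save('w1.npy',M)
cv2.imwrite('pics/w1.png',cv2.resize(im,None,fx=1.5,fy=1.5))
print(delta([.533,-.402,.25],down(19)))"
```

```text
time_s: 2.1
tcp_pos: [0.538, -0.0441, 0.3198]
eef_rot: [-2.026, -2.4, 0.0]
contact_force: [0.4, 0.3, -0.5]
gripper_width: 0.0911
gripper_force: 0.0
[-0.7038 -0.1301  0.1397 -0.     -0.      0.4481]
```

View pics/w1.png

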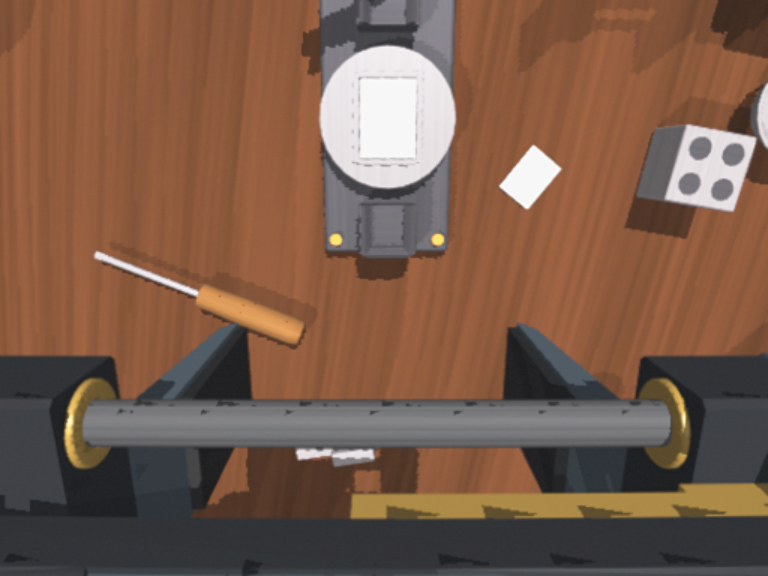

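Wrist picture 1 (1.5x pixels) shows the disc centred at (388,117), the plaque at (388,118), and the screws of the -y end at (335,239) and (437,239). The small white card at (530,177) is the smaller look-alike. The crank is out of view.

```bash
python3 -c "
from h import *
im=cv2.imread('w1.png'); M=np.load('w1.npy'); c=vision.get_calibration('wrist')
hsv=cv2.cvtColor(im,cv2.COLOR_BGR2HSV)
m=((hsv[...,1]<40)&(hsv[...,2]>170)).astype(np.uint8)[20:135,205:310]
q=max(cv2.findContours(m,cv2.RETR_EXTERNAL,cv2.CHAIN_APPROX_NONE)[0],key=len).reshape(-1,2)+[205,20]
P=np.array([onz(c,M,*p,.034)[:2] for p in q]); print('disc',cv2.minEnclosingCircle(P.astype(np.float32)),cv2.fitEllipse((P*1000).astype(np.float32)))
m=((hsv[...,0]>15)&(hsv[...,0]<35)&(hsv[...,1]>110)&(hsv[...,2]>150)).astype(np.uint8)[150:170,210:300]
n,l,s,ce=cv2.connectedComponentsWithStats(m)
S=[]
for i in range(1,n):
  if s[i,4]>5: S.append(onz(c,M,*(ce[i]+[210,150]),.017)[:2]); print(s[i,4],S[-1])
d=S[1]-S[0]; print(np.linalg.norm(d),np.degrees(np.arctan2(d[1],d[0])))
print(delta([.438,-.435,.25],down(19)))
"
```

```text
disc ((0.5284146070480347, 0.06105692684650421), 0.05491545796394348) ((528.298095703125, 61.0059928894043), (107.73855590820312, 108.35771179199219), 97.2220458984375)
52 [ 0.50085438 -0.0456563 ]
54 [ 0.58963453 -0.03039899]
0.09008163884712227 9.751310806128753
[-0.737  -0.3285  0.1397 -0.     -0.      0.4481]
```

```bash
python3 -m crank '[[-0.74,-0.33,0.14,0,0,0.448],[-0.74,-0.33,0.14,0,0,0.448],[-0.74,-0.33,0.14,0,0,0.448],[-0.74,-0.33,0.14,0,0,0.448],[-0.74,-0.33,0.14,0,0,0.448],[-0.74,-0.33,0.14,0,0,0.448],[-0.74,-0.33,0.14,0,0,0.448],[-0.74,-0.33,0.14,0,0,0.448],[-0.74,-0.33,0.14,0,0,0.448],[-0.74,-0.33,0.14,0,0,0.448]]'; python3 -c "
from h import *
im,c,M=cam('wrist'); cv2.imwrite('w2.png',im); np.save('w2.npy',M)
cv2.imwrite('pics/w2.png',cv2.resize(im,None,fx=1.5,fy=1.5)); print(px(c,M,[.533,-.402,0]))"
```

```text
time_s: 3.15
tcp_pos: [0.4368, -0.4387, 0.2494]
eef_rot: [-3.1, -0.506, 0.001]
contact_force: [-0.6, 1.5, 0.2]
gripper_width: 0.0909
gripper_force: 0.0
(np.float64(247.54144799996075), np.float64(78.15125464439969))
```

View pics/w2.png

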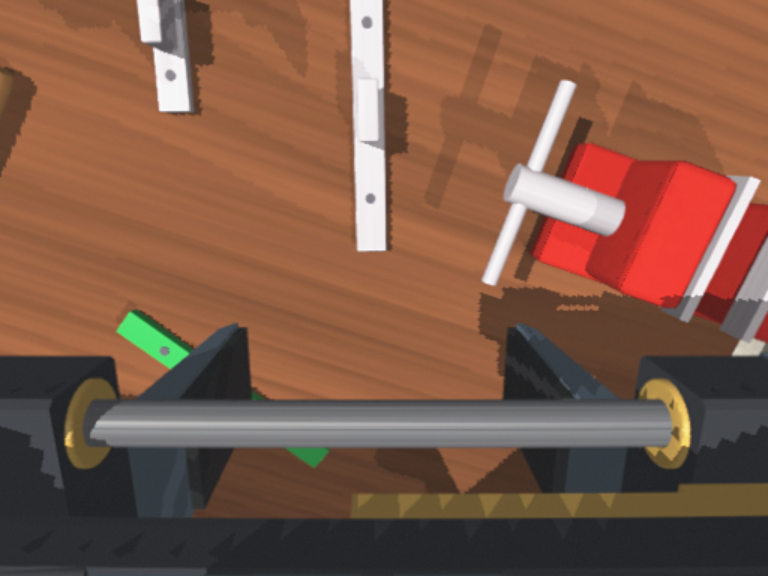

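Wrist picture 2 (1.5x pixels) shows the long bar running from its near end at (371,250) upward, rib top at (369,110), holes at (367,22) and (370,198). A vise stands to the right, with its handle from (490,282) to (567,85).

```bash
python3 -c "
from h import *
im=cv2.imread('w2.png'); M=np.load('w2.npy'); c=vision.get_calibration('wrist')
hsv=cv2.cvtColor(im,cv2.COLOR_BGR2HSV); m=((hsv[...,1]<60)&(hsv[...,2]>150))
L=[];Rr=[]
for v in list(range(20,45))+list(range(100,160)):
  u=np.where(m[v,225:265])[0]+225
  L.append(onz(c,M,u.min()-.5,v,.01)[:2]); Rr.append(onz(c,M,u.max()+.5,v,.01)[:2])
L=np.array(L);Rr=np.array(Rr)
for E in (L,Rr):
  vx,vy,x,y=cv2.fitLine(E.astype(np.float32),cv2.DIST_HUBER,0,.001,.001).ravel(); print(np.degrees(np.arctan2(vy,vx)),x,y)
mid=(L+Rr)/2; vx,vy,x,y=cv2.fitLine(mid.astype(np.float32),cv2.DIST_HUBER,0,.001,.001).ravel()
d=np.array([vx,vy]); d*=np.sign(d[0]); print('w',np.linalg.norm(L-Rr,axis=1).mean(),'yaw',np.degrees(np.arctan2(d[1],d[0])))
col=m[:,247]; vend=max(v for v in range(150,180) if col[v])+.5
e=onz(c,M,247,vend,.01)[:2]; 
o=np.array([x,y]); cen=o+d*((e-o)@d+.1); print('end',vend,e,'centre',cen)
h=(onz(c,M,367/1.5,22/1.5,.01)+onz(c,M,370/1.5,198/1.5,.01))/2; print('holes mid',h)
for p in((490,282),(567,85)): print('vise',[onz(c,M,p[0]/1.5,p[1]/1.5,z)[:2].round(3) for z in (.05,.1)])
print('ribtop',[onz(c,M,a/1.5,b/1.5,.038)[:2] for a,b in ((359,80),(377,80),(359,142),(378,142))])
a=np.degrees(np.arctan2(d[1],d[0])); print(delta([cen[0],cen[1],.10],down(a)))
"
```

```text
19.450808 0.5102001 -0.39555004
19.28498 0.5229442 -0.41515592
w 0.022663362560711026 yaw 19.46013
end 167.5 [ 0.4396569  -0.43244485] centre [ 0.53396409 -0.3991859 ]
holes mid [ 0.53418695 -0.39963983  0.01      ]
vise [array([ 0.452, -0.517]), array([ 0.46 , -0.502])]
vise [array([ 0.588, -0.516]), array([ 0.576, -0.501])]
ribtop [array([ 0.54987964, -0.38834035]), array([ 0.55361942, -0.39952566]), array([ 0.51270626, -0.40044108]), array([ 0.51676807, -0.4125815 ])]
[ 2.082e-01 -1.170e-02  2.991e-01 -2.000e-04  1.000e-04 -5.200e-03]
```

```bash
python3 -c "
from h import *
M=np.load('w2.npy'); c=vision.get_calibration('wrist'); t=vision.get_calibration('top'); Mt=np.linalg.inv(np.array(t['world_to_cam']))
for a,b in (((490,282),(614,333)),((567,85),(611,278))):
  p,d=ray(c,M,a[0]/1.5,a[1]/1.5); q,e=ray(t,Mt,b[0]/1.5,b[1]/1.5)
  s=np.linalg.lstsq(np.array([d,-e]).T,q-p,rcond=None)[0]; print(p+s[0]*d,q+s[1]*e)
"
```

```text
[ 0.45648295 -0.50891981  0.07646508] [ 0.45617985 -0.50949169  0.07667799]
[ 0.57780114 -0.50319685  0.09285217] [ 0.57420315 -0.5024401   0.09178397]
```

```bash
python3 -m crank '[[0.06,-0.004,0.06,0,0,-0.002],[0.12,-0.007,0.14,0,0,-0.005],[0.18,-0.01,0.22,0,0,-0.005],[0.208,-0.012,0.28,0,0,-0.005],[0.208,-0.012,0.32,0,0,-0.005],[0.208,-0.012,0.35,0,0,-0.005],[0.208,-0.012,0.38,0,0,-0.005],[0.208,-0.012,0.4,0,0,-0.005],[0.208,-0.012,0.412,0,0,-0.005],[0.208,-0.012,0.419,0,0,-0.005]]'; python3 -c "
from h import *
print(delta([.534,-.3993,.04],down(19.4)))"
```

```text
time_s: 4.2
tcp_pos: [0.5336, -0.3986, 0.0404]
eef_rot: [3.094, 0.541, 0.0]
contact_force: [-0.3, -0.6, 0.3]
gripper_width: 0.0908
gripper_force: 0.0
[ 0.0003  0.0016  0.0008  0.0001 -0.0001  0.0023]
```

Grip, then lift gently.

```bash
python3 -m crank '[[0,0.001,0,0,0,0.002],[0,0.001,0,0,0,0.002],[0,0.001,0,0,0,0.002],[0,0.001,0,0,0,0.002],[0,0.001,0,0,0,0.002],[0,0.001,0,0,0,0.002],[0,0.001,0,0,0,0.002],[0,0.001,0,0,0,0.002],[0,0.001,0,0,0,0.002],[0,0.001,0,0,0,0.002]]' 0 45
python3 -m crank '[[0,0,-0.01,0,0,0],[0,0,-0.03,0,0,0],[0,0,-0.06,0,0,0],[0,0,-0.1,0,0,0],[0,0,-0.14,0,0,0],[0,0,-0.18,0,0,0],[0,0,-0.22,0,0,0],[0,0,-0.25,0,0,0],[0,0,-0.26,0,0,0],[0,0,-0.26,0,0,0]]'; python3 -c "
from h import *
print(delta([.528,.061,.17],down(99.7)))"
```

```text
time_s: 5.2
tcp_pos: [0.5338, -0.3989, 0.0405]
eef_rot: [3.096, 0.531, 0.0]
contact_force: [1.4, -3.0, 0.9]
gripper_width: 0.0139
gripper_force: 1.7
time_s: 6.2
tcp_pos: [0.534, -0.399, 0.1713]
eef_rot: [3.095, 0.531, 0.001]
contact_force: [0.4, -0.1, -5.3]
gripper_width: 0.014
gripper_force: 45.0
[ 2.953e-01 -8.714e-01  1.900e-03  4.000e-04  1.000e-04 -4.457e-01]
```

```bash
python3 -m crank '[[0.02,-0.05,0,0,0,-0.03],[0.05,-0.13,0,0,0,-0.07],[0.08,-0.22,0,0,0,-0.115],[0.11,-0.32,0,0,0,-0.16],[0.145,-0.42,0,0,0,-0.205],[0.18,-0.515,0,0,0,-0.25],[0.21,-0.61,0,0,0,-0.295],[0.24,-0.7,0,0,0,-0.34],[0.265,-0.78,0,0,0,-0.385],[0.28,-0.84,0,0,0,-0.425]]'; python3 -c "
from h import *
print(delta([.528,.061,.19],down(99.7)))"
```

```text
time_s: 7.2
tcp_pos: [0.5249, 0.0463, 0.1696]
eef_rot: [-2.094, -2.341, 0.001]
contact_force: [-0.1, -0.4, -4.6]
gripper_width: 0.0136
gripper_force: 45.0
[ 0.0285  0.0094 -0.0408 -0.0004 -0.0001 -0.0185]
```

```bash
python3 -m crank '[[0.01,0.003,-0.01,0,0,-0.006],[0.02,0.006,-0.02,0,0,-0.012],[0.0285,0.009,-0.03,0,0,-0.0185],[0.0285,0.009,-0.041,0,0,-0.0185],[0.0285,0.009,-0.041,0,0,-0.0185],[0.0285,0.009,-0.041,0,0,-0.0185],[0.0285,0.009,-0.041,0,0,-0.0185],[0.0285,0.009,-0.041,0,0,-0.0185],[0.0285,0.009,-0.041,0,0,-0.0185],[0.0285,0.009,-0.041,0,0,-0.0185]]'; python3 -c "
from h import *
im,c,M=cam('wrist'); cv2.imwrite('w3.png',im); np.save('w3.npy',M)
cv2.imwrite('pics/w3.png',cv2.resize(im,None,fx=1.5,fy=1.5))
print(delta([.528,.061,.19],down(99.7)))"
```

```text
time_s: 8.2
tcp_pos: [0.5287, 0.0584, 0.1908]
eef_rot: [-2.034, -2.394, 0.0]
contact_force: [-0.4, 0.4, -4.8]
gripper_width: 0.0138
gripper_force: 45.0
[ 0.0053 -0.0007  0.0017 -0.     -0.     -0.0023]
```

View pics/w3.png

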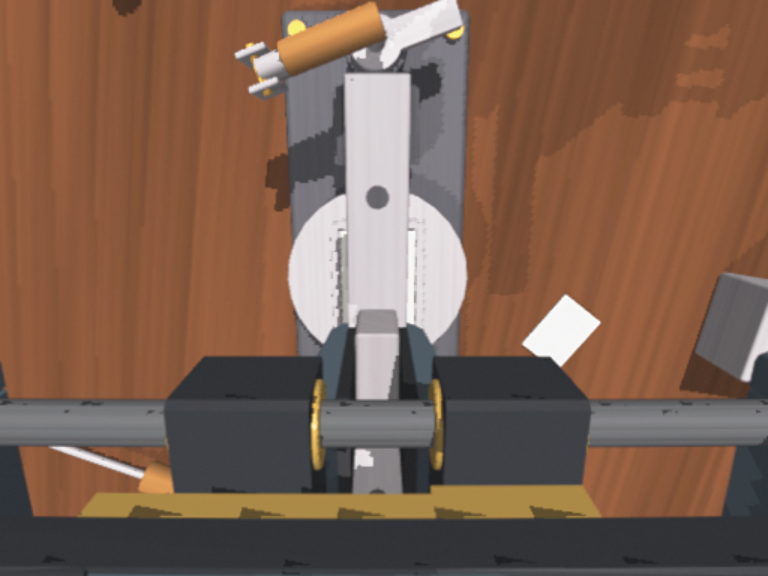

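Wrist picture 3 (1.5x pixels) shows the held bar with its far end at (346–410, 74), and the disc edges at (289,275) and (467,275). The crank is at the top: hinge (257,68), folded grip (332,38), tongue tip (455,10), left screw (296,27).

```bash
python3 -c "
from h import *
im=cv2.imread('w3.png'); M=np.load('w3.npy'); c=vision.get_calibration('wrist')
hsv=cv2.cvtColor(im,cv2.COLOR_BGR2HSV); sat=hsv[...,1].astype(int); val=hsv[...,2]
Z=np.array([.528,.061]); 
def fit(P):
  vx,vy,x,y=cv2.fitLine(np.array(P,np.float32),cv2.DIST_HUBER,0,.001,.001).ravel(); s=np.sign(vy); return np.array([vx,vy])*s,np.array([x,y])
# plate edges: first/last low-sat col
A=[];B=[];W=[]
for v in range(70,125):
  r=np.where(sat[v,180:330]<90)[0]+180
  row=sat[v]<90
  if v>=72: 
    b=int(r.max()); 
    e=305
    while row[e]: e+=1
    B.append(onz(c,M,e-.5,v,.016)[:2])
  if v<85:
    e=205
    while row[e]: e-=1
    A.append(onz(c,M,e+.5,v,.016)[:2])
for n,P in(('L',A),('R',B)):
  d,o=fit(P); print(n,'yaw',np.degrees(np.arctan2(d[1],d[0]))-90,o)
dA,oA=fit(A);dB,oB=fit(B); nn=np.array([dA[1],-dA[0]]); print('width',(oB-oA)@nn)
# bar edges: bright low-sat
z=get_obs()['tcp_pos'][2]-.03; LL=[];RR=[]
for v in range(53,120):
  g=val[v].astype(int); seg=np.where(np.abs(np.diff(g[222:282]))>25)[0]+222
  if v in(55,70,90,110): print(v,seg)
"
```

```text
L yaw 12.426605 [0.45851773 0.14718248]
R yaw 10.19352 [0.5678526  0.15057135]
width 0.107502684
55 [229 272 273]
70 [228 229 230 272 273]
90 [229 230 271 272 273]
110 [229 230 271 272]
```

```bash
python3 -c "
from h import *
im=cv2.imread('w3.png'); M=np.load('w3.npy'); c=vision.get_calibration('wrist')
hsv=cv2.cvtColor(im,cv2.COLOR_BGR2HSV); val=hsv[...,2].astype(int)
m=((hsv[...,0]>15)&(hsv[...,0]<35)&(hsv[...,1]>110)&(hsv[...,2]>150)).astype(np.uint8)[10:26,188:206]
u,v=np.argwhere(m)[:,::-1].mean(0)+[188,10]; s=onz(c,M,u,v,.017)[:2]; print('screw+',u,v,s)
d=s-np.array([.50085,-.04566]); print('yaw',np.degrees(np.arctan2(d[1],d[0]))-90,np.linalg.norm(d))
# disc edges rows 165..200
S=((hsv[...,1]<40)&(val>150)).astype(np.uint8)
P=[]
for v in range(150,205):
  r=np.where(S[v,185:240])[0]+185; q=np.where(S[v,265:325])[0]+265
  P+= [onz(c,M,r.min()-.5,v,.034)[:2],onz(c,M,q.max()+.5,v,.034)[:2]]
P=np.array(P); k=np.linalg.lstsq(np.c_[2*P,np.ones(len(P))],(P**2).sum(1),rcond=None)[0]; print('disc',k[:2],np.sqrt(k[2]+k[:2]@k[:2]))
# bar in world
z=.1905-.03; C=[];w=[]
for v in range(53,120):
  e=np.abs(np.diff(val[v])); l=np.argmax(e[222:236])+222; r=np.argmax(e[266:278])+266
  a,b=onz(c,M,l+.5,v,z),onz(c,M,r+.5,v,z); C.append((a+b)[:2]/2); w.append(np.linalg.norm(a-b))
vx,vy,x,y=cv2.fitLine(np.array(C,np.float32),cv2.DIST_HUBER,0,.001,.001).ravel(); g=np.sign(vy); 
d=np.array([vx,vy])*g; print('bar yaw',np.degrees(np.arctan2(d[1],d[0]))-90,'w',np.median(w))
col=np.abs(np.diff(val[40:60,250])); ve=np.argmax(col)+40.5; e=onz(c,M,251,ve,z)[:2]; o=np.array([x,y]); print('end',ve,e,'centre',o+d*((e-o)@d-.1))
print(get_obs()['tcp_pos'],R.from_rotvec(get_obs()['eef_rot']).as_matrix()[:,0])
"
```

```text
screw+ 197.21 18.48 [0.45918439 0.1953815 ]
yaw 9.80704207660574 0.2446160848190846
disc [0.52814298 0.06148385] 0.05452795724616547
bar yaw 9.2834015 w 0.021404015985116893
end 48.5 [0.51241444 0.15719595] centre [0.52878591 0.05854488]
[0.52875249 0.0584309  0.19084982] [-1.61478316e-01  9.86876260e-01  1.32240443e-05]
```

```bash
python3 -c "
from h import *
print(delta([.5282,.0614,.10],down(99.8)))"
```

```text
[ 6.000e-03 -1.000e-04  1.817e-01 -0.000e+00 -0.000e+00 -2.800e-03]
```

```bash
python3 -m crank '[[0.003,0,0.02,0,0,-0.0014],[0.006,0,0.05,0,0,-0.0028],[0.006,0,0.08,0,0,-0.0028],[0.006,0,0.11,0,0,-0.0028],[0.006,0,0.14,0,0,-0.0028],[0.006,0,0.16,0,0,-0.0028],[0.006,0,0.175,0,0,-0.0028],[0.006,0,0.182,0,0,-0.0028],[0.006,0,0.182,0,0,-0.0028],[0.006,0,0.182,0,0,-0.0028]]'; python3 -c "
from h import *
print(delta([.5282,.0614,.081],down(99.8)))"
```

```text
time_s: 9.25
tcp_pos: [0.5287, 0.0614, 0.1003]
eef_rot: [2.023, 2.403, 0.001]
contact_force: [0.7, 0.5, -4.2]
gripper_width: 0.0137
gripper_force: 45.0
[ 0.0001 -0.0009  0.0387  0.0002  0.      0.    ]
```

Underside is now at about 60 mm. Lowering slowly to about 1 mm above the saddle floor, then touching down.

```bash
python3 -m crank '[[0,-0.001,0.005,0,0,0],[0,-0.001,0.01,0,0,0],[0,-0.001,0.015,0,0,0],[0,-0.001,0.02,0,0,0],[0,-0.001,0.024,0,0,0],[0,-0.001,0.028,0,0,0],[0,-0.001,0.031,0,0,0],[0,-0.001,0.034,0,0,0],[0,-0.001,0.037,0,0,0],[0,-0.001,0.038,0,0,0]]'; python3 -c "
from h import *
print(delta([.5282,.0614,.081],down(99.8)))"
```

```text
time_s: 10.25
tcp_pos: [0.5278, 0.0613, 0.0808]
eef_rot: [-2.024, -2.403, 0.0]
contact_force: [0.3, -0.1, -4.8]
gripper_width: 0.0135
gripper_force: 45.0
[ 0.0001  0.0009 -0.0004 -0.     -0.      0.    ]
```

```bash
python3 -m crank '[[0,0,0.001,0,0,0],[0,0,0.001,0,0,0],[0,0,0.002,0,0,0],[0,0,0.002,0,0,0],[0,0,0.003,0,0,0],[0,0,0.003,0,0,0],[0,0,0.004,0,0,0],[0,0,0.004,0,0,0],[0,0,0.004,0,0,0],[0,0,0.004,0,0,0]]'
```

```text
time_s: 11.25
tcp_pos: [0.528, 0.0613, 0.0803]
eef_rot: [-2.023, -2.403, 0.0]
contact_force: [-10.4, -1.7, 26.9]
gripper_width: 0.0133
gripper_force: 45.0
```

Contact at 27 N, at the expected seated height (0.0803). Relieving the load, then releasing.

```bash
python3 -m crank '[[0,0,-0.003,0,0,0],[0,0,-0.003,0,0,0],[0,0,-0.003,0,0,0],[0,0,-0.003,0,0,0],[0,0,-0.003,0,0,0],[0,0,-0.003,0,0,0],[0,0,-0.003,0,0,0],[0,0,-0.003,0,0,0],[0,0,-0.003,0,0,0],[0,0,-0.003,0,0,0]]' 0.6
python3 -m crank '[[0,0,-0.03,0,0,0],[0,0,-0.07,0,0,0],[-0.04,0,-0.14,0,0,0],[-0.08,0,-0.21,0,0,0],[-0.12,0,-0.28,0,0,0],[-0.14,0,-0.34,0,0,0],[-0.14,0,-0.36,0,0,0],[-0.14,0,-0.36,0,0,0],[-0.14,0,-0.36,0,0,0],[-0.14,0,-0.36,0,0,0]]'
python3 -c "
from h import *
im,c,M=cam('wrist'); cv2.imwrite('w4.png',im); np.save('w4.npy',M)
cv2.imwrite('pics/w4.png',cv2.resize(im,None,fx=1.5,fy=1.5))"
```

```text
time_s: 12.25
tcp_pos: [0.5278, 0.0613, 0.0804]
eef_rot: [-2.024, -2.403, 0.0]
contact_force: [-0.1, 0.2, -0.8]
gripper_width: 0.0544
gripper_force: 0.0
time_s: 13.25
tcp_pos: [0.5389, -0.0072, 0.259]
eef_rot: [-2.022, -2.402, 0.002]
contact_force: [0.3, -0.9, 0.0]
gripper_width: 0.0547
gripper_force: 0.0
```

View pics/w4.png

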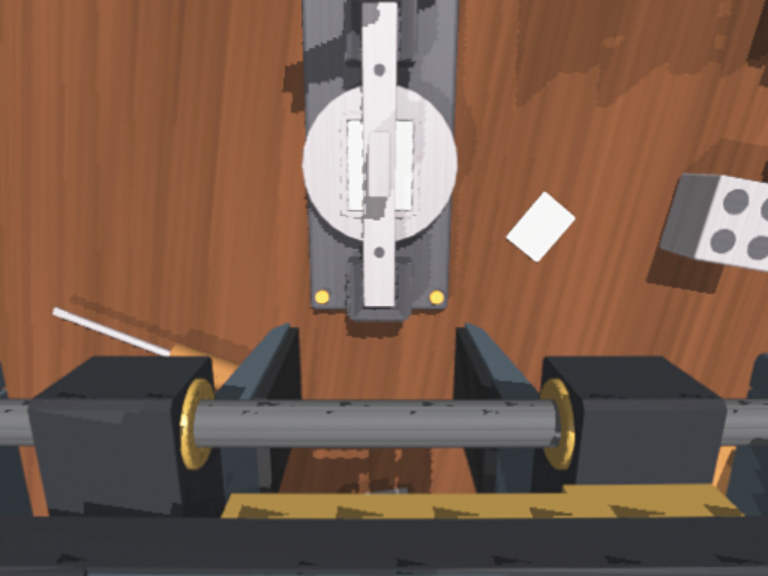

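Wrist picture 4 (1.5x pixels) shows the bar lying in both saddles, from (380,2) to (379,305). The rib is up at (379,165) and the plaque is visible beneath it at (380,165). Now closer to the crank.

```bash
python3 -m crank '[[0.05,0,0,0,0,0],[0.12,0,0,0,0,0],[0.19,0,0,0,0,0],[0.22,0,0,0,0,0],[0.22,0,0,0,0,0],[0.22,0,0,0,0,0],[0.22,0,0,0,0,0],[0.22,0,0,0,0,0],[0.22,0,0,0,0,0],[0.22,0,0,0,0,0]]' 1
python3 -c "
from h import *
im,c,M=cam('wrist'); cv2.imwrite('w5.png',im); np.save('w5.npy',M)
cv2.imwrite('pics/w5.png',cv2.resize(im[:260,100:400],None,fx=2.5,fy=2.3))
y=np.radians(9.8); ax=np.array([.5282,.0614])+.128*np.array([-np.sin(y),np.cos(y)]); print('axis',ax,px(c,M,[*ax,.082]))
hsv=cv2.cvtColor(im,cv2.COLOR_BGR2HSV)
for phi in(0,.5): 
  a=np.radians(99.8)+2-phi; print(phi,px(c,M,[*(ax+.055*np.array([np.cos(a),np.sin(a)])),.094]))
"
```

```text
time_s: 14.3
tcp_pos: [0.5211, 0.1003, 0.2605]
eef_rot: [2.024, 2.402, 0.0]
contact_force: [0.5, 0.2, -0.4]
gripper_width: 0.0911
gripper_force: 0.0
axis [0.50641318 0.18753221] (np.float64(251.56099733320266), np.float64(88.82629178369895))
0 (np.float64(195.8700312743673), np.float64(114.9166930111575))
0.5 (np.float64(189.1095433270528), np.float64(83.66330436239949))
```

View pics/w5.png

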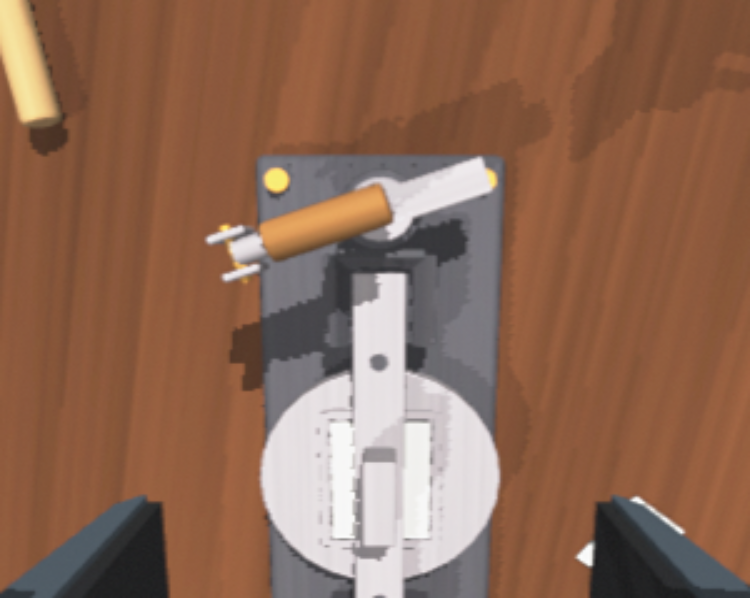

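Wrist picture 5 (crop pixels) shows the hinge at (235,252), with the handle folded from (266,242) to (385,202) and the tongue pointing to (490,170), clear of the bar. The bar is in the saddle with its end at (379,275).

```bash
python3 -c "
from h import *
im=cv2.imread('w5.png'); M=np.load('w5.npy'); c=vision.get_calibration('wrist'); hsv=cv2.cvtColor(im,cv2.COLOR_BGR2HSV)
w=hsv[60:125,200:262]; m=((w[...,0]>8)&(w[...,0]<22)&(w[...,1]>150)).astype(np.uint8)
m=cv2.morphologyEx(m,cv2.MORPH_OPEN,np.ones((3,3)))
n,l,s,ce=cv2.connectedComponentsWithStats(m)
for i in range(1,n): print(s[i],ce[i]+[200,60])
ax=np.array([.5064,.1875])
i=1+s[1:,4].argmax(); q=np.argwhere(l==i)[:,::-1].astype(np.float32)+[200,60]
for z in(.094,.098):
  P=np.array([onz(c,M,*p,z)[:2] for p in q]); r=cv2.minAreaRect((P*1000).astype(np.float32)); b=cv2.boxPoints(r); e=b-np.roll(b,1,0); L=np.linalg.norm(e,axis=1); d=e[L.argmax()]; a=np.degrees(np.arctan2(d[1],d[0]))
  print(z,'mid',r[0],sorted(r[1]),'dir',a,a+180)
h=onz(c,M,194,109.6,.096)[:2]; print('hinge',h,np.linalg.norm(h-ax),np.degrees(np.arctan2(*(h-ax)[::-1]))+360)
t=onz(c,M,100+487/2.5,172/2.3,.06)[:2]; print('tongue tip',np.linalg.norm(t-ax),np.degrees(np.arctan2(*(t-ax)[::-1])))
"
```

```text
[49 21  3  3  9] [250.  82.]
[28 24 15  8 47] [235.10638298  87.4893617 ]
[49 29  6  4 23] [251.60869565  90.56521739]
[24 30  3  3  9] [225.  91.]
[ 21  31  27  11 104] [235.01923077  96.18269231]
[16 33  3  3  9] [217.  94.]
[10 43  3  3  9] [211. 104.]
[14 42  3  3  9] [215. 103.]
0.094 mid (492.36376953125, 177.8984832763672) [4.212393760681152, 24.54755401611328] dir -154.98067 25.019333
0.098 mid (492.57073974609375, 177.82374572753906) [4.158812522888184, 24.235191345214844] dir -154.98059 25.01941
hinge [0.45909365 0.16085454] 0.054294308860303335 209.390533744363
tongue tip 0.044183004439474614 28.398456579952775
```

```bash
python3 -c "
from h import *
print(delta([.495,.1812,.18],down(209)))"
```

```text
[ 0.1681 -0.024   0.1609  0.      0.     -0.6068]
```

```bash
python3 -m crank '[[0.02,-0.003,0.02,0,0,-0.03],[0.04,-0.006,0.04,0,0,-0.07],[0.06,-0.01,0.06,0,0,-0.115],[0.08,-0.013,0.08,0,0,-0.16],[0.1,-0.016,0.1,0,0,-0.205],[0.12,-0.019,0.12,0,0,-0.25],[0.14,-0.021,0.14,0,0,-0.295],[0.155,-0.023,0.15,0,0,-0.34],[0.168,-0.024,0.16,0,0,-0.385],[0.168,-0.024,0.16,0,0,-0.43]]' 1 12
python3 -c "
from h import *
print(delta([.495,.1812,.10],down(209)))"
```

```text
time_s: 15.35
tcp_pos: [0.4945, 0.1819, 0.1798]
eef_rot: [-0.067, -3.14, 0.0]
contact_force: [0.0, -0.3, 1.4]
gripper_width: 0.0913
gripper_force: 0.0
[-0.0013 -0.0012  0.1596 -0.     -0.0003 -0.1746]
```

```bash
python3 -m crank '[[-0.001,-0.001,0,0,0,-0.04],[-0.001,-0.001,0,0,0,-0.08],[-0.001,-0.001,0,0,0,-0.12],[-0.001,-0.001,0.02,0,0,-0.16],[-0.001,-0.001,0.05,0,0,-0.175],[-0.001,-0.001,0.08,0,0,-0.175],[-0.001,-0.001,0.11,0,0,-0.175],[-0.001,-0.001,0.14,0,0,-0.175],[-0.001,-0.001,0.155,0,0,-0.175],[-0.001,-0.001,0.16,0,0,-0.175]]'
python3 -c "
from h import *
print(delta([.495,.1812,.10],down(209)),get_obs()['q'])
im,c,M=cam('scene'); cv2.imwrite('s6.png',im)
u,v=px(c,M,[.495,.1812,.1]); print(u,v); u=int(u);v=int(v); cv2.imwrite('pics/s6.png',cv2.resize(im[max(v-75,0):v+75,u-100:u+100],None,fx=4,fy=4))"
```

```text
time_s: 16.35
tcp_pos: [0.4949, 0.1808, 0.0993]
eef_rot: [0.778, -3.042, 0.0]
contact_force: [-0.1, 0.1, -0.3]
gripper_width: 0.0914
gripper_force: 0.0
[-0.0005  0.0006 -0.0013  0.0001 -0.0005 -0.0018] [ 3.06014802e-01  3.26336030e-01  2.12987855e+00 -1.36178878e-05
  6.86928591e-01 -1.76524765e+00]
313.837371340678 191.61106416639242
```

View pics/s6.png

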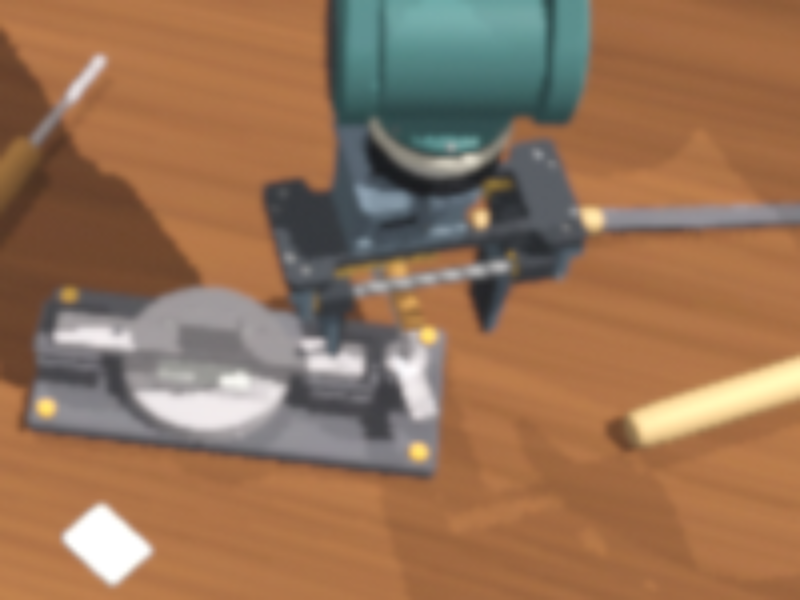

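The scene crop shows the handle (405,300) between the open fingers (330,330) and (490,310), clear of the bar. Pinching.

```bash
python3 -m crank '[[0,0,0,0,0,0],[0,0,0,0,0,0],[0,0,0,0,0,0],[0,0,0,0,0,0],[0,0,0,0,0,0],[0,0,0,0,0,0],[0,0,0,0,0,0],[0,0,0,0,0,0],[0,0,0,0,0,0],[0,0,0,0,0,0]]' 0 12
python3 -c "
from h import *
for f0 in (0,.1,.2):
  for k in range(1,9):
    f=f0+(1.57-f0)*k/8; print(f0,round(f,2),'dx %.4f dz %.4f'%(.042*(np.cos(f0)-np.cos(f))/.5,-.042*(np.sin(f)-np.sin(f0))/.5))
"
```

```text
time_s: 17.4
tcp_pos: [0.4954, 0.1809, 0.1004]
eef_rot: [-0.779, 3.043, -0.0]
contact_force: [1.7, -4.9, -0.8]
gripper_width: 0.0157
gripper_force: 12.0
0 0.2 dx 0.0016 dz -0.0164
0 0.39 dx 0.0064 dz -0.0321
0 0.59 dx 0.0141 dz -0.0466
0 0.79 dx 0.0246 dz -0.0594
0 0.98 dx 0.0373 dz -0.0698
0 1.18 dx 0.0518 dz -0.0776
0 1.37 dx 0.0676 dz -0.0824
0 1.57 dx 0.0839 dz -0.0840
0.1 0.28 dx 0.0029 dz -0.0151
0.1 0.47 dx 0.0086 dz -0.0295
0.1 0.65 dx 0.0168 dz -0.0425
0.1 0.83 dx 0.0272 dz -0.0539
0.1 1.02 dx 0.0395 dz -0.0631
0.1 1.2 dx 0.0533 dz -0.0700
0.1 1.39 dx 0.0682 dz -0.0742
0.1 1.57 dx 0.0835 dz -0.0756
0.2 0.37 dx 0.0040 dz -0.0138
0.2 0.54 dx 0.0104 dz -0.0267
0.2 0.71 dx 0.0188 dz -0.0383
0.2 0.89 dx 0.0291 dz -0.0483
0.2 1.06 dx 0.0410 dz -0.0564
0.2 1.23 dx 0.0541 dz -0.0624
0.2 1.4 dx 0.0679 dz -0.0661
0.2 1.57 dx 0.0823 dz -0.0673
```

```bash
python3 -m crank '[[0.001,0,-0.006,0,0,0],[0.002,0,-0.012,0,0,0],[0.004,0,-0.018,0,0,0],[0.006,0,-0.024,0,0,0],[0.009,0,-0.03,0,0,0],[0.012,0,-0.036,0,0,0],[0.016,0,-0.042,0,0,0],[0.02,0,-0.047,0,0,0],[0.025,0,-0.052,0,0,0],[0.027,0,-0.054,0,0,0]]'
```

```text
time_s: 18.4
tcp_pos: [0.4839, 0.1745, 0.128]
eef_rot: [-0.778, 3.042, 0.0]
contact_force: [4.9, -1.6, -4.0]
gripper_width: 0.016
gripper_force: 12.0
```

```bash
python3 -m crank '[[0.003,0,-0.003,0,0,0],[0.008,0,-0.006,0,0,0],[0.012,0,-0.009,0,0,0],[0.018,0,-0.012,0,0,0],[0.024,0,-0.015,0,0,0],[0.03,0,-0.018,0,0,0],[0.037,0,-0.02,0,0,0],[0.044,0,-0.021,0,0,0],[0.052,0,-0.022,0,0,0],[0.057,0,-0.022,0,0,0]]'
```

```text
time_s: 19.4
tcp_pos: [0.4601, 0.1615, 0.1399]
eef_rot: [-0.777, 3.039, 0.001]
contact_force: [5.9, 2.2, 7.1]
gripper_width: 0.0155
gripper_force: 12.0
```

```bash
python3 -m crank '[[0.002,0,0,0,0,0],[0.004,0,0,0,0,0],[0.006,0,0,0,0,0],[0.006,0,0,0,0,0],[0.006,0,0,0,0,0],[0.006,0,0,0,0,0],[0.006,0,0,0,0,0],[0.006,0,0,0,0,0],[0.006,0,0,0,0,0],[0.006,0,0,0,0,0]]'
python3 -c "
from h import *
y=np.radians(99.8); ax=np.array([.5064,.1875]); p=get_obs()['tcp_pos'][:2]-ax
print(np.linalg.norm(p),np.degrees(np.arctan2(p[1],p[0]))%360)
A=R.from_rotvec(get_obs()['eef_rot']); p0=get_obs()['tcp_pos']
t0=np.radians(208.9)
# fixed-axes path in tool frame, with turn; stop dir 99.8
for k in range(0,14):
  a=t0-np.radians(8.4)*k; w=ax+.0555*np.array([np.cos(a),np.sin(a)]); print(k,round(np.degrees(a),1),(A.inv().apply([*w,p0[2]]-p0)/.5).round(4),round(8.4*k/180,4))
"
```

```text
time_s: 20.4
tcp_pos: [0.4576, 0.1601, 0.14]
eef_rot: [-0.777, 3.04, 0.001]
contact_force: [4.7, 0.5, 8.3]
gripper_width: 0.016
gripper_force: 12.0
0.055978712965550556 209.33348787846623
0 208.9 [-0.001   0.0009  0.    ] 0.0
1 200.5 [-0.0021  0.0171  0.    ] 0.0467
2 192.1 [-0.0056  0.033   0.    ] 0.0933
3 183.7 [-0.0113  0.0482  0.    ] 0.14
4 175.3 [-0.0193  0.0623  0.0001] 0.1867
5 166.9 [-0.0292  0.0752  0.0001] 0.2333
6 158.5 [-0.0409  0.0865  0.0001] 0.28
7 150.1 [-0.0541  0.096   0.0002] 0.3267
8 141.7 [-0.0686  0.1034  0.0002] 0.3733
9 133.3 [-0.0839  0.1087  0.0003] 0.42
10 124.9 [-0.0999  0.1116  0.0004] 0.4667
11 116.5 [-0.1162  0.1122  0.0004] 0.5133
12 108.1 [-0.1323  0.1104  0.0005] 0.56
13 99.7 [-0.1481  0.1062  0.0006] 0.6067
```

```bash
python3 -m crank '[[0,0,0,0,0,0],[0,0,0,0,0,0],[0,0,0,0,0,0],[0,0,0,0,0,0],[0,0,-0.02,0,0,0],[0,0,-0.06,0,0,0],[0,0,-0.12,0,0,0],[0,0,-0.18,0,0,0],[-0.06,0,-0.22,0,0,0],[-0.12,0,-0.24,0,0,0]]' 0.7
python3 -m crank '[[-0.08,0,0,0,0,0],[-0.08,0,0,0,0,0],[-0.08,0,0,0,0,0],[-0.08,0,0,0,0,0],[-0.08,0,0,0,0,0],[-0.08,0,0,0,0,0],[-0.08,0,0,0,0,0],[-0.08,0,0,0,0,0],[-0.08,0,0,0,0,0],[-0.08,0,0,0,0,0]]'
python3 -c "
from h import *
im,c,M=cam('wrist'); cv2.imwrite('w7.png',im); np.save('w7.npy',M); hsv=cv2.cvtColor(im,cv2.COLOR_BGR2HSV)
h=[.4583,.1608]
for z in(.094,.106,.152): print(z,px(c,M,[*h,z]))
e=np.array([-.8746,-.4848])
for f in (1.2,1.4): print(f,px(c,M,[*(h-e*.058*np.cos(f)),.094+.058*np.sin(f)]))
u,v=map(int,px(c,M,[*h,.13])); y0=max(v-60,0);x0=u-70
cv2.imwrite('pics/w7.png',cv2.resize(im[y0:v+70,x0:u+70],None,fx=4.5,fy=4.5)); print('crop',x0,y0)"
```

```text
time_s: 21.4
tcp_pos: [0.5097, 0.1886, 0.2616]
eef_rot: [-0.777, 3.041, 0.0]
contact_force: [0.6, -0.2, -0.3]
gripper_width: 0.064
gripper_force: 0.0
time_s: 22.4
tcp_pos: [0.5436, 0.2073, 0.2584]
eef_rot: [0.779, -3.044, -0.0]
contact_force: [0.2, -1.5, 0.1]
gripper_width: 0.0639
gripper_force: 0.0
0.094 (np.float64(251.06240343855865), np.float64(77.49477258012068))
0.106 (np.float64(251.0672891847826), np.float64(76.32269979412344))
0.152 (np.float64(251.0903940444978), np.float64(70.78085922377815))
1.2 (np.float64(251.25118057846814), np.float64(101.74146124957215))
1.4 (np.float64(251.1681802417266), np.float64(85.49820400066048))
crop 181 13
```

View pics/w7.png

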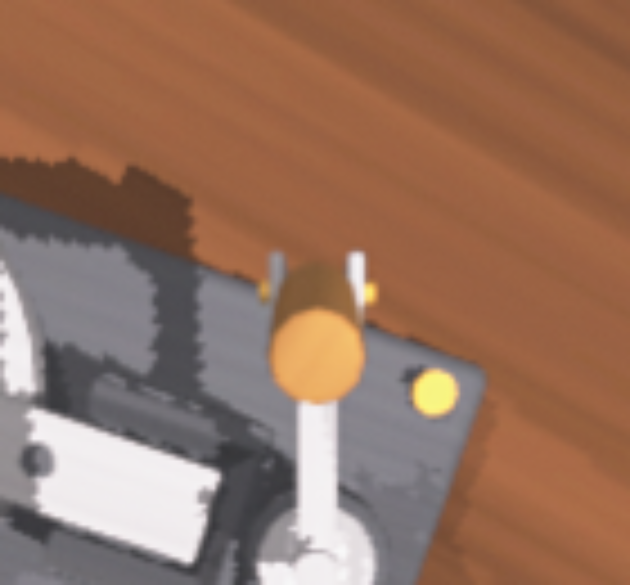

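The crop shows the hinge at (317,293) and the handle's top at (318,355). That puts the fold at about 1.32 rad: up, but not quite at its stop. I'll nudge it upright with closed fingers pushed from the inside.

```bash
python3 -c "
from h import *
print(delta([.4994,.1836,.143],down(209)),delta([.4793,.1724,.143],down(209)))"
```

```text
[ 0.1003  0.0008  0.2308 -0.     -0.     -0.0016] [ 0.1463  0.0005  0.2308 -0.     -0.     -0.0016]
```

```bash
python3 -m crank '[[0.05,0,0,0,0,-0.0016],[0.1,0,0,0,0,-0.0016],[0.1,0,0.03,0,0,-0.0016],[0.1,0,0.08,0,0,-0.0016],[0.1,0,0.13,0,0,-0.0016],[0.1,0,0.18,0,0,-0.0016],[0.1,0,0.21,0,0,-0.0016],[0.1,0,0.225,0,0,-0.0016],[0.1,0,0.23,0,0,-0.0016],[0.1,0,0.23,0,0,-0.0016]]' 0 12
python3 -m crank '[[0.008,0,0,0,0,0],[0.016,0,0,0,0,0],[0.023,0,0,0,0,0],[0.029,0,0,0,0,0],[0.034,0,0,0,0,0],[0.038,0,0,0,0,0],[0.041,0,0,0,0,0],[0.044,0,0,0,0,0],[0.046,0,0,0,0,0],[0.047,0,0,0,0,0]]'
```

```text
time_s: 23.45
tcp_pos: [0.5001, 0.1835, 0.1438]
eef_rot: [-0.786, 3.041, 0.0]
contact_force: [-0.5, -0.5, -0.6]
gripper_width: 0.0005
gripper_force: 0.0
time_s: 24.45
tcp_pos: [0.4797, 0.1722, 0.1436]
eef_rot: [-0.786, 3.04, 0.0]
contact_force: [4.9, 2.8, -1.8]
gripper_width: 0.0006
gripper_force: 2.8
```

```bash
python3 -m crank '[[-0.02,0,-0.02,0,0,0],[-0.03,0,-0.06,0,0,0],[-0.05,0,-0.11,0,0,0],[-0.08,0,-0.17,0,0,0],[-0.12,0,-0.22,0,0,0],[-0.12,0,-0.23,0,0,0],[-0.12,0,-0.23,0,0,0],[-0.12,0,-0.23,0,0,0],[-0.12,0,-0.23,0,0,0],[-0.12,0,-0.23,0,0,0]]' 0.7
python3 -c "
from h import *
im,c,M=cam('wrist'); hsv=cv2.cvtColor(im,cv2.COLOR_BGR2HSV)
h=np.array([.4583,.1608]); e=np.array([-.8746,-.4848])
for f in (1.2,1.3,1.4,1.5,1.57): print(f,px(c,M,[*(h-e*.058*np.cos(f)),.094+.058*np.sin(f)]))
u,v=map(int,px(c,M,[*h,.13])); y0=max(v-30,0);x0=u-30; w=hsv[y0:v+50,x0:u+30]
m=((w[...,0]>8)&(w[...,0]<24)&(w[...,1]>120)&(w[...,2]>200)).astype(np.uint8); n,l,s,ce=cv2.connectedComponentsWithStats(m)
for i in range(1,n):
  if s[i,4]>20: print(s[i],ce[i]+[x0,y0])
print(delta([.4583,.1608,.26],down(209)),delta([.4583,.1608,.14],down(209)))"
```

```text
time_s: 25.45
tcp_pos: [0.531, 0.2007, 0.2575]
eef_rot: [0.786, -3.04, 0.0]
contact_force: [0.2, 0.3, 0.0]
gripper_width: 0.0638
gripper_force: 0.0
1.2 (np.float64(251.3143164635033), np.float64(121.94741062583218))
1.3 (np.float64(251.31338923707744), np.float64(114.3499713247279))
1.4 (np.float64(251.31128438981355), np.float64(106.33979797370141))
1.5 (np.float64(251.30799839121153), np.float64(98.03633599826355))
1.57 (np.float64(251.3050074292625), np.float64(92.11993417381466))
[ 21  19  23  21 351] [251.65527066  92.25071225]
[ 1.662e-01  7.000e-04 -4.400e-03  1.000e-04 -4.000e-04 -1.000e-04] [ 1.659e-01  6.000e-04  2.356e-01  1.000e-04 -4.000e-04 -1.000e-04]
```

The handle is now fully upright (1.57). Moving over it and pinching.

```bash
python3 -m crank '[[0.08,0,0,0,0,0],[0.15,0,0,0,0,0],[0.166,0,0.02,0,0,0],[0.166,0.001,0.06,0,0,0],[0.166,0.001,0.12,0,0,0],[0.166,0.001,0.17,0,0,0],[0.166,0.001,0.21,0,0,0],[0.166,0.001,0.23,0,0,0],[0.166,0.001,0.236,0,0,0],[0.166,0.001,0.236,0,0,0]]'
python3 -m crank '[[0,0,0,0,0,0],[0,0,0,0,0,0],[0,0,0,0,0,0],[0,0,0,0,0,0],[0,0,0,0,0,0],[0,0,0,0,0,0],[0,0,0,0,0,0],[0,0,0,0,0,0],[0,0,0,0,0,0],[0,0,0,0,0,0]]' 0 15
python3 -c "
from h import *
ax=np.array([.5064,.1875]); p0=get_obs()['tcp_pos']; p=p0[:2]-ax; r=np.linalg.norm(p); t0=np.arctan2(p[1],p[0])
A=R.from_rotvec(get_obs()['eef_rot']); print(r,np.degrees(t0)%360)
for k in range(1,19):
  a=t0-np.radians(6)*k; w=ax+r*np.array([np.cos(a),np.sin(a)]); print(k,(A.inv().apply([*w,p0[2]]-p0)/.5).round(4)[:2],round(6*k/180,4))
"
```

```text
time_s: 26.5
tcp_pos: [0.4591, 0.1613, 0.1405]
eef_rot: [0.786, -3.042, 0.0]
contact_force: [-0.5, 0.1, 1.1]
gripper_width: 0.0639
gripper_force: 0.0
time_s: 27.5
tcp_pos: [0.4588, 0.1612, 0.1405]
eef_rot: [0.786, -3.042, 0.0]
contact_force: [-0.3, -1.8, 2.2]
gripper_width: 0.0155
gripper_force: 15.0
0.0543421283486354 208.92695728446412
1 [-0.0006  0.0114] 0.0333
2 [-0.0024  0.0226] 0.0667
3 [-0.0054  0.0336] 0.1
4 [-0.0094  0.0442] 0.1333
5 [-0.0146  0.0543] 0.1667
6 [-0.0208  0.0639] 0.2
7 [-0.028   0.0727] 0.2333
8 [-0.036   0.0807] 0.2667
9 [-0.0449  0.0879] 0.3
10 [-0.0544  0.0941] 0.3333
11 [-0.0646  0.0992] 0.3667
12 [-0.0752  0.1033] 0.4
13 [-0.0862  0.1062] 0.4333
14 [-0.0974  0.108 ] 0.4667
15 [-0.1088  0.1086] 0.5
16 [-0.1202  0.108 ] 0.5333
17 [-0.1314  0.1062] 0.5667
18 [-0.1424  0.1032] 0.6
```

```bash
python3 -m crank '[[-0.0006,0.0114,0,0,0,0.0333],[-0.0024,0.0226,0,0,0,0.0667],[-0.0054,0.0336,0,0,0,0.1],[-0.0094,0.0442,0,0,0,0.1333],[-0.0146,0.0543,0,0,0,0.1667],[-0.0208,0.0639,0,0,0,0.2],[-0.028,0.0727,0,0,0,0.2333],[-0.036,0.0807,0,0,0,0.2667],[-0.0449,0.0879,0,0,0,0.3],[-0.0449,0.0879,0,0,0,0.3]]'
python3 -c "
from h import *
ax=np.array([.5064,.1875]); o=get_obs(); p0=o['tcp_pos']; p=p0[:2]-ax; r=np.linalg.norm(p); t0=np.arctan2(p[1],p[0])
A=R.from_rotvec(o['eef_rot']); X=A.as_matrix()[:,0]; print(r,np.degrees(t0)%360,np.degrees(np.arctan2(X[1],X[0])),'tool force',A.inv().apply(o['contact_force']))
for k in range(1,11):
  a=t0-np.radians(5.5)*k; w=ax+.055*np.array([np.cos(a),np.sin(a)]); print(k,(A.inv().apply([*w,p0[2]]-p0)/.5).round(4)[:2],round(5.5*k/180,4),np.degrees(a)%360)
"
```

```text
time_s: 28.5
tcp_pos: [0.4578, 0.211, 0.1405]
eef_rot: [0.683, 3.065, 0.001]
contact_force: [4.4, -1.8, -2.2]
gripper_width: 0.0153
gripper_force: 15.0
0.05396087423950558 154.22246519859115 154.8716743755673 tool force [-4.72422458  0.22051288  2.22009711]
1 [0.0015 0.0106] 0.0306 148.72246519859118
2 [-0.0002  0.021 ] 0.0611 143.22246519859115
3 [-0.0028  0.0312] 0.0917 137.72246519859118
4 [-0.0064  0.0411] 0.1222 132.22246519859115
5 [-0.0109  0.0507] 0.1528 126.72246519859117
6 [-0.0163  0.0597] 0.1833 121.22246519859118
7 [-0.0226  0.0682] 0.2139 115.72246519859117
8 [-0.0297  0.0761] 0.2444 110.22246519859117
9 [-0.0374  0.0832] 0.275 104.72246519859117
10 [-0.0458  0.0896] 0.3056 99.22246519859117
```

```bash
python3 -m crank '[[-0.0005,0.0106,0,0,0,0.0306],[-0.002,0.021,0,0,0,0.0611],[-0.0045,0.0312,0,0,0,0.0917],[-0.008,0.0411,0,0,0,0.1222],[-0.0125,0.0505,0,0,0,0.1528],[-0.0175,0.0592,0,0,0,0.1833],[-0.0238,0.0675,0,0,0,0.2139],[-0.0305,0.075,0,0,0,0.2444],[-0.038,0.082,0,0,0,0.275],[-0.0462,0.088,0,0,0,0.3]]'
python3 -c "
from h import *
ax=np.array([.5064,.1875]); o=get_obs(); p=o['tcp_pos'][:2]-ax
A=R.from_rotvec(o['eef_rot']); X=A.as_matrix()[:,0]; print(np.linalg.norm(p),np.degrees(np.arctan2(p[1],p[0])),np.degrees(np.arctan2(X[1],X[0])),'tool force',A.inv().apply(o['contact_force']))"
```

```text
time_s: 29.5
tcp_pos: [0.4967, 0.2405, 0.1404]
eef_rot: [-2.0, -2.423, 0.001]
contact_force: [-2.5, -1.6, 4.0]
gripper_width: 0.0153
gripper_force: 15.0
0.05389202694075734 100.42186134526769 100.93187738741449 tool force [-1.11522431 -2.74368354 -3.95982944]
```

```bash
python3 -m crank '[[0,0.002,0,0,0,0.006],[0,0.004,0,0,0,0.006],[0,0.006,0,0,0,0.006],[0,0.008,0,0,0,0.006],[0,0.008,0,0,0,0.006],[0,0.008,0,0,0,0.006],[0,0.008,0,0,0,0.006],[0,0.008,0,0,0,0.006],[0,0.008,0,0,0,0.006],[0,0.008,0,0,0,0.006]]'
python3 -c "
from h import *
ax=np.array([.5064,.1875]); o=get_obs(); p=o['tcp_pos'][:2]-ax
A=R.from_rotvec(o['eef_rot']); print(np.linalg.norm(p),np.degrees(np.arctan2(p[1],p[0])),'tool force',A.inv().apply(o['contact_force']))"
```

```text
time_s: 30.5
tcp_pos: [0.4984, 0.2409, 0.1402]
eef_rot: [-2.016, -2.406, 0.006]
contact_force: [-14.6, -1.8, 15.6]
gripper_width: 0.0153
gripper_force: 15.0
0.05394775447589301 98.50422918038167 tool force [  0.74348933 -14.77108635 -15.5316224 ]
```

Against the stop (tangential force up to 15 N). Releasing, rising straight up, and checking.

```bash
python3 -m crank '[[0,-0.004,0,0,0,0],[0,-0.004,0,0,0,0],[0,-0.004,0,0,0,0],[0,-0.004,0,0,0,0],[0,-0.004,0,0,0,0],[0,-0.004,-0.01,0,0,0],[0,-0.004,-0.04,0,0,0],[0,-0.004,-0.09,0,0,0],[0,-0.004,-0.15,0,0,0],[0,-0.004,-0.22,0,0,0]]' 0.7
python3 -m crank '[[-0.08,0,-0.02,0,0,0],[-0.16,0,-0.04,0,0,0],[-0.22,0,-0.04,0,0,0],[-0.22,0,-0.04,0,0,0],[-0.22,0,-0.04,0,0,0],[-0.22,0,-0.04,0,0,0],[-0.22,0,-0.04,0,0,0],[-0.22,0,-0.04,0,0,0],[-0.22,0,-0.04,0,0,0],[-0.22,0,-0.04,0,0,0]]'
python3 -c "
from h import *
im,c,M=cam('wrist'); cv2.imwrite('w9.png',im); hsv=cv2.cvtColor(im,cv2.COLOR_BGR2HSV)
y=np.radians(99.8); e=np.array([np.cos(y),np.sin(y)]); ax=np.array([.5064,.1875]); h=ax+.055*e; o=ax-.128*e
for f in (1.2,1.4,1.57): print(f,px(c,M,[*(h-e*.058*np.cos(f)),.094+.058*np.sin(f)]))
def comp(x0,x1,y0,y1,f):
  w=hsv[y0:y1,x0:x1].astype(int); n,l,s,ce=cv2.connectedComponentsWithStats(f(w).astype(np.uint8))
  for i in range(1,n):
    if s[i,4]>40: print(s[i],ce[i]+[x0,y0])
u,v=map(int,px(c,M,[*h,.14])); print('handle'); comp(u-40,u+40,max(v-40,0),v+40,lambda w:(w[...,0]>8)&(w[...,0]<24)&(w[...,1]>120)&(w[...,2]>200))
for n,P in (('tongue tip',[*(ax-.044*e),.06]),('rib',[*o,.078]),('barfront',[*(o+.1*e),.05]),('plaqueL',[*o,.037])): print(n,px(c,M,P))
print('white'); comp(150,350,0,250,lambda w:(w[...,1]<40)&(w[...,2]>235))
for v in (100,120,140): print(v,np.where(np.abs(np.diff(hsv[v,200:300,2].astype(int)))>25)[0]+200)
"
```

```text
time_s: 31.5
tcp_pos: [0.4983, 0.241, 0.2523]
eef_rot: [-2.021, -2.405, 0.001]
contact_force: [0.6, 0.4, 0.4]
gripper_width: 0.0639
gripper_force: 0.0
time_s: 32.5
tcp_pos: [0.5175, 0.133, 0.2704]
eef_rot: [-2.021, -2.405, 0.0]
contact_force: [0.1, 0.4, -0.7]
gripper_width: 0.0639
gripper_force: 0.0
1.2 (np.float64(249.3098771274822), np.float64(83.53699299332641))
1.4 (np.float64(249.2972248897855), np.float64(67.42344154744063))
1.57 (np.float64(249.29948805330838), np.float64(53.04515370400787))
handle
[ 32  29  19  21 322] [249.85714286  53.79192547]
tongue tip (np.float64(249.702390459145), np.float64(166.06152208361794))
rib (np.float64(249.56833503523256), np.float64(246.32228572686142))
barfront (np.float64(249.75341607807363), np.float64(149.80266575690865))
plaqueL (np.float64(249.72336178490002), np.float64(232.67182488986194))
white
[ 97 120  15  41 168] [254.80357143 133.25595238]
[ 91 164   6  34  84] [242.85714286 179.86904762]
[ 81 209  10  41 326] [235.24846626 228.56134969]
[110 209   9  41 363] [263.9338843  229.01928375]
[ 56 216   4  31  47] [207.34042553 231.44680851]
[ 95 229   3  21  43] [245.53488372 238.79069767]
100 [236 238 239 251 252 253 254]
120 [234 237 238 245 246 248 261 262]
140 [203 229 233 241 242 243 252 253 256 257]
```

Measured after release: the handle is upright (top at pixel (250,54), predicted (249,53)). The crank is within about 1° of its stop, and the plaque strips sit evenly either side of the bar. The gripper is clear of everything, so I'm handing in.

```bash
python3 -c "
from bench import bot
print(bot.finish_job())"
```

```text
the job is handed in; nothing more can be done
None
```

The job is handed in after about 33 s of robot time: the long bar sits in both saddles, the handle stands fully up, the crank is at its stop with its tongue over the bar's end, and the plaque is in its recess; the judge's result was not returned.

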